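# Clear the bench scale and press its sunken tare key

### The arm

A 7-joint arm with a two-finger parallel gripper is mounted at the origin on the work surface. World frame = base frame: x ahead of the robot, y to its left, z up, the work surface at z = 0. Lengths are in m, angles in rad, forces in N, time in s.
With the tool pointing down it reaches from about 0.4 to 0.9 m from the base axis. Payload 5.6 kg.
Tool frame: the origin (TCP) lies on the centre line of the jaws, within the pads' length; the fingertips stand 25 mm ahead of it and the grasp point (between the pads) lies 6 mm ahead of it; z points along the fingers, y is the line along which they close (so a half turn about z gives the same grasp; the last joint's range is limited). The gripper opens to 92 mm and grips with 3 to 60 N. Pads are 20 mm wide; open, the fingers measure 128 mm over their backs; the gripper's body (75 mm by 189 mm) begins 69 mm behind the grasp point.
Start: joints at [1.175, 0.468, -0.012, 1.603, 0.006, 1.071, -0.056], TCP at [0.225, -0.61, 0.24] pointing down, gripper open.
Joint ranges: [-2.53, 2.53], [-0.31, 2.02], [-1.57, 1.55], [0.28, 2.44], [-1.29, 4.43], [0.15, 1.84], [-2.92, 2.92]. Speed limits (rad/s): [2.57, 2.57, 3.14, 3.14, 3.14, 3.14, 3.14].

### API

Orientations are given as a unit quaternion [x, y, z, w].
In Python, from plant import arm gives the robot as it stands. The module is installed in compiled form; this text tells all that it offers.
- The arm moves only by the shell command python3 -m inch 'ROWS'. ROWS is JSON, a list that holds one entry, the list of rows, each a list of 7 numbers: the shift along the tool's x, y, z in mm, then the turn, a rotation vector about the tool's x, y, z in rad, then the closure in counts, from 0 (fully open) to 255 (shut). A call has 1 to 5 rows; each row is the pose to reach, as a shift and turn from the pose commanded when the call began, along the tool's axes at that moment; what a row does not reach only later rows make up. A row lasts 1/10 s, in which the tool goes at most 50 mm and 8.59 degrees, less where a joint would pass 70% of its speed; a pose out of reach is approached as far as the arm can. A call with a gripper value outside its range is refused whole. The fingers move at their own pace and stop on an object; the grip force is fixed at half the most. Time passes only in rows, so rows that repeat a pose let the fingers close. It gives the time, the measured TCP pose, the force, the opening and the grip force at its end, in the units of the state.
- arm.read_state(): the state, without advancing time (a new reading comes with each control period).
- arm.get_image(name): name is "side" or "top" or "wrist"; returns a dict with "color" (420x560x3 uint8, blue, green, red), "mtx" (3x3 intrinsics, pixels), "R" (3x3) and "t" (3): a world point X has camera coordinates R X + t. Camera axes: x right, y down, z forward; pixel columns grow to the right and rows downward; lengths in m; the calibration is good to about 2 mm. A picture is of the moment at which its call begins. There is no depth.
- arm.close_job(): hands the job in; it is judged then, once.
Trained networks look in the newest picture that a camera, given by its name, has taken for a name from the list of things; names that differ only in an ending like _2 or _b are one class to them, and where a whole thing is asked for, a point or a joint stands for the part that bears it (a point fixed in the world has none). Each returns a list of dicts, best first, with "score" (0 to 1); they miss things now and then, are a little off and sometimes report something else, mostly with a low value. They report only what shows in the picture. A call takes as long as a camera call. They do not tell look-alikes from the thing itself.
- arm.search_frame(thing, camera): "point" ([x, y, z] in m, in world coordinates, good to about 4 mm: the middle of the surface that is visible of it).
The state is a dict: "time_s": time; "joint_positions": joint angles; "joint_vel": joint speeds; "tau": joint torques, N m; "tcp_pos": TCP position; "tcp_rot": TCP orientation; "wrist_force": force on the tool from outside, world axes, zero at the start; "torque": the same for the moment, N m; "gripper_width": finger opening in m; "grasp_force": force on a finger pad.
Only numpy, scipy, OpenCV 4.12 (cv2) and the standard library are available. Lean on these libraries where they do the work, as an engineer would, in place of code of your own. Each camera call takes 0.05 s, during which the arm holds its last target. There are 200 camera calls.

### The job

The brass weight has been left on the steel pan of the bench scale: without ever lifting it, push it with the fingers across the deck onto the black rubber rest beside the pan, so that it stands upright and wholly off the pan. Then reach a fingertip into the green-framed well of the white terminal, press the sunken green key all the way down and let it come back up. Leave the red key and all other things alone, and end with the weight still on the rest.

Things in the scene. Friction and masses are not known exactly. Their poses are not given: they have to be found in the camera images.
- scale: Low grey bench scale, fixed, 180 mm (its x) by 280 mm (its y), with a smooth level deck 60 mm above the table: the -y half is the steel pan, the +y half the black rubber rest, flush with it; a yellow line at y = 0 divides them. Origin: centre of its underside, at table height; z up. It stands left or right of the terminal, turned up to 0.4 rad.
- rest_centre (a point): Centre of the black rubber rest, on its surface, 70 mm from the yellow line. The rest is 150 mm (scale x) by 130 mm (scale y); its three sides away from the pan have a kerb 6 mm wide and 6 mm high, the side towards the pan has none.
- pan_centre (a point): Centre of the bright steel pan, on its surface, 70 mm from the yellow line on the other side. The pan is 150 mm (scale x) by 130 mm (scale y), without kerb.
- weight: Brass weight, about 0.5 kg, loose, standing upright on the steel pan at the start: a cylinder 46 mm in diameter and 34 mm high, with a narrow neck and a small knob on top (52 mm high in all, knob 23 mm in diameter). Origin: centre of its underside; z up through the knob.
- terminal: White terminal box, fixed to the table, 150 mm (its x) by 170 mm (its y) and 55 mm high. Origin: centre of its underside, at table height; z up. Two square wells, each 50 mm by 50 mm and 30 mm deep, are let into its top with their sides along its x and y: the green-framed one centred at x = -25, y = 38 mm, the red-framed one at x = -25, y = -38 mm.
- tare_key_top (a point): Centre of the top face of the round green tare key, 32 mm in diameter, in the middle of the green-framed well; at rest its top lies 20 mm below the rim of the well (35 mm above the table).
- tare_key (a joint): Travel of the green tare key: 0 at rest, 0.006 m when fully down. A spring returns it; it starts to move at about 1 N and is fully down at about 4 N, pressed straight down.
- cal_key (a joint): Travel of the red calibration key in the red-framed well, alike in size, height and spring: 0 at rest, 0.006 m fully down. Not to be pressed.
- small_weight: Small steel weight, 26 mm in diameter and 40 mm high, loose, standing in the +x +y corner of the rubber rest; leave it there. Origin: centre of its underside.
- bushing_on_terminal: Dark steel bushing (tube), 30 mm in diameter and 28 mm high, loose, standing on top of the terminal in the corner at its +x, -y, behind the red-framed well. Leave it. Origin: centre of its underside.
- bushing: The same bushing, standing on the table beyond the scale and the terminal. Leave it. Origin: centre of its underside.
- spray_bottle: Orange bottle with white cap, 52 mm in diameter, 160 mm high, standing at the far left of the table. Leave it. Origin: centre of its underside.
- screwdriver: Screwdriver with orange handle, lying on the table at the right. Leave it.
- jar: Amber jar with black cap, 60 mm in diameter and 60 mm high, standing on the table at the far right. Leave it. Origin: centre of its underside.
Things that resemble listed ones, but are neither listed nor needed, are in the scene too. What is meant by the weight is not purple, and is the smaller of those in its own colour.

How it is judged:
By the outcome, as a careful person would: the job done as asked, in the order asked, and still so for the second after the job is handed in, with the robot touching nothing.
It also fails if it takes over 48 s, if anything falls off the work surface, if the arm or the gripper's body presses on something with over 40 N, if the wrist force passes 120 N, or if a joint passes its speed limit or range.

## Working session

There is one attempt and no reset: what is moved stays moved. The work goes in short steps, Python scripts to look and compute and a shell command to move; the robot and the scene stay as the last step left them, time stands still between calls to the robot, and variables do not carry over. Pictures are saved under pics/ and viewed, at most 10 in all, crops included, and the job is handed in when it is done.

```bash
mkdir -p pics; cat > h.py <<'E'
import numpy as np, cv2
from plant import arm
from scipy.spatial.transform import Rotation as R
def px(im,p):
    c=im["R"]@np.array(p)+im["t"]; u=im["mtx"]@c; return u[:2]/u[2]
def ray(im,uv,z):
    d=im["R"].T@np.linalg.inv(im["mtx"])@np.array([uv[0],uv[1],1.]); o=-im["R"].T@im["t"]
    return o+d*(z-o[2])/d[2]
E
python3 - <<'E'
from h import *
s=arm.read_state(); print(s["time_s"],s["tcp_pos"],s["tcp_rot"],s["gripper_width"])
print(R.from_quat(s["tcp_rot"]).as_matrix().round(3))
for c in ("top","side"):
    im=arm.get_image(c); cv2.imwrite(f"pics/{c}0.png",im["color"])
    for t in ("scale","weight","terminal","tare_key","cal_key","small_weight","bushing","spray_bottle","jar","tare_key_top"):
        print(c,t,[(np.round(d["point"],3).tolist(),round(d["score"],2),px(im,d["point"]).round().tolist()) for d in arm.search_frame(t,c)])
E
```

```text
0.0 [ 0.22430245 -0.60950912  0.23865047] [ 9.84490277e-01  1.75436924e-01 -2.37529570e-04 -8.51243836e-04] 0.09206558462051563
[[ 0.938  0.345 -0.001]
 [ 0.345 -0.938  0.002]
 [-0.    -0.002 -1.   ]]
top scale [([0.586, -0.167, 0.061], 0.58, [328.0, 201.0])]
top weight [([0.586, -0.241, 0.094], 0.68, [353.0, 199.0]), ([0.357, -0.238, 0.047], 0.64, [354.0, 275.0]), ([0.411, -0.154, 0.038], 0.56, [325.0, 258.0])]
top terminal [([0.542, 0.166, 0.057], 0.82, [221.0, 218.0])]
top tare_key []
top cal_key []
top small_weight [([0.663, -0.081, 0.079], 0.53, [299.0, 177.0])]
top bushing [([0.782, 0.058, 0.026], 0.65, [255.0, 146.0])]
top spray_bottle [([0.62, 0.416, 0.105], 0.92, [136.0, 192.0])]
top jar [([0.63, -0.462, 0.06], 0.68, [421.0, 185.0]), ([0.62, 0.415, 0.105], 0.49, [137.0, 193.0])]
top tare_key_top [([0.518, 0.194, 0.036], 0.67, [213.0, 227.0])]
side scale [([0.592, -0.121, 0.058], 0.59, [287.0, 196.0])]
side weight [([0.412, -0.141, 0.032], 0.77, [351.0, 201.0]), ([0.362, -0.224, 0.045], 0.76, [367.0, 181.0]), ([0.596, -0.232, 0.093], 0.52, [288.0, 163.0])]
side terminal [([0.548, 0.191, 0.057], 0.66, [297.0, 283.0])]
side tare_key [([0.524, 0.194, 0.033], 0.58, [307.0, 291.0])]
side cal_key [([0.537, 0.118, 0.037], 0.46, [303.0, 265.0]), ([0.454, -0.468, 0.016], 0.15, [334.0, 145.0])]
side small_weight [([0.661, -0.075, 0.087], 0.69, [260.0, 197.0])]
side bushing [([0.785, 0.064, 0.021], 0.48, [206.0, 249.0]), ([0.539, 0.118, 0.032], 0.46, [302.0, 266.0])]
side spray_bottle [([0.629, 0.45, 0.103], 0.91, [243.0, 378.0])]
side jar [([0.633, -0.451, 0.038], 0.91, [281.0, 140.0])]
side tare_key_top [([0.536, 0.118, 0.032], 0.7, [303.0, 266.0]), ([0.521, 0.194, 0.039], 0.56, [309.0, 290.0])]
```

```bash
python3 - <<'E'
import cv2
a=cv2.imread("pics/top0.png")[100:340,100:470]; cv2.imwrite("pics/topc.png",cv2.resize(a,None,fx=2.1,fy=2.1,interpolation=2))
E
```

```text
(no output)
```

View pics/topc.png

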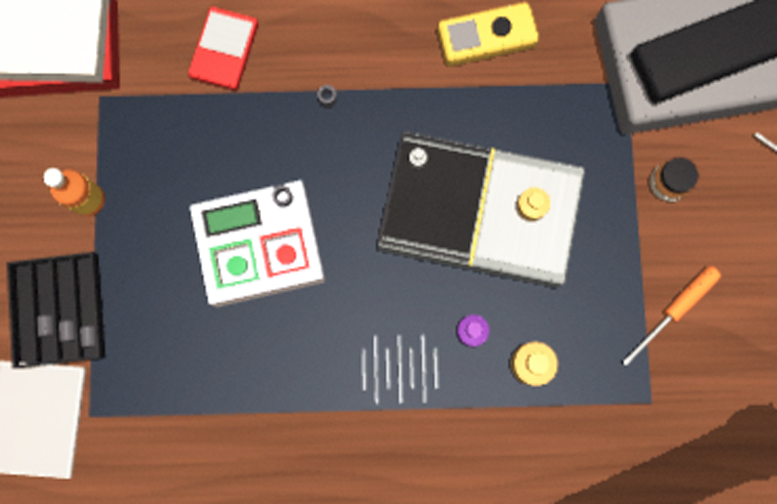

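View pics/side0.png

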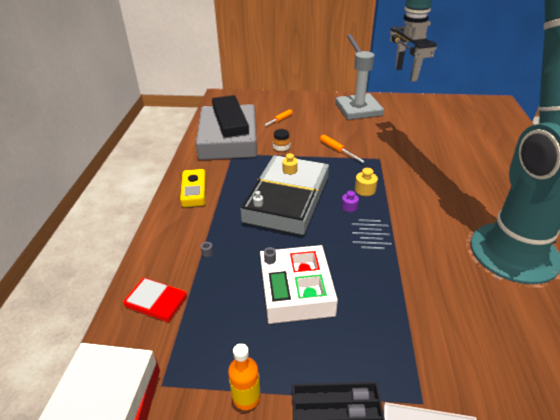

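The top crop shows the brass weight on the pan at (535,203), with the large brass and purple ones on the table as decoys. The small weight is at (418,157), the yellow line runs (492,150)-(473,265), and the green key is at (237,265). The side view agrees: the terminal is at the left with the scale to its right. Next I'll measure the scale pose.

```bash
python3 - <<'E'
from h import *
im=arm.get_image("top"); c=im["color"].astype(int)
hsv=cv2.cvtColor(im["color"],cv2.COLOR_BGR2HSV)
cr=lambda u,v:(u/2.1+100,v/2.1+100)
m=((hsv[...,0]>20)&(hsv[...,0]<35)&(hsv[...,1]>110)&(hsv[...,2]>110))
v,u=np.nonzero(m); k=(u>322)&(u<337)&(v>168)&(v<230)
P=np.array([ray(im,(a,b),.06)[:2] for a,b in zip(u[k],v[k])])
mid=P.mean(0); d=np.linalg.svd(P-mid)[2][0]; d*=np.sign(d[0]); t=(P-mid)@d
cen=mid+d*(t.max()+t.min())/2
print(k.sum(),"line",mid,cen,"len",np.ptp(t),"yaw",np.arctan2(d[1],d[0]))
for q in ((403,133),(583,165),(563,278),(378,243)):print("corner",ray(im,cr(*q),.06).round(3))
yaw=np.arctan2(d[1],d[0]);ex=d;ey=np.array([-d[1],d[0]])
w=ray(im,cr(537,202),.112);print("knob top",w)
for n,p in(("w",w[:2]),("net",np.array([.586,-.241])),("side",np.array([.596,-.232])),("small",np.array([.662,-.078]))):print(n,((p-cen)@ex).round(4),((p-cen)@ey).round(4))
E
```

```text
81 line [ 0.59696583 -0.17155381] [ 0.59637828 -0.17141388] len 0.17828450189521391 yaw -0.23380024358526585
corner [ 0.712 -0.06   0.06 ]
corner [ 0.655 -0.327  0.06 ]
corner [ 0.486 -0.287  0.06 ]
corner [ 0.545 -0.018  0.06 ]
knob top [ 0.58993726 -0.24615699  0.112     ]
w 0.0111 -0.0742
net 0.006 -0.0701
side 0.0137 -0.059
small 0.0422 0.1061
```

```bash
cat >> h.py <<'E'
CEN=np.array([.597,-.172]); YAW=-.234
EX=np.array([np.cos(YAW),np.sin(YAW)]); EY=np.array([-EX[1],EX[0]])
def sc(x,y): return CEN+EX*x+EY*y
def go(p,yaw):
    "shift mm, turn rad to TCP p, tool down with tool x at world yaw"
    s=arm.read_state(); r=R.from_quat(s["tcp_rot"])
    tgt=R.from_matrix(np.array([[np.cos(yaw),np.sin(yaw),0],[np.sin(yaw),-np.cos(yaw),0],[0,0,-1.]]))
    print("t",round(s["time_s"],2),"tcp",s["tcp_pos"].round(4),"shift",(r.inv().apply(np.array(p)-s["tcp_pos"])*1000).round(1),"turn",(r.inv()*tgt).as_rotvec().round(3),"F",s["wrist_force"].round(1),"w",round(s["gripper_width"],4))
E
python3 - <<'E'
from h import *
im=arm.get_image("side"); print("stand base",ray(im,(360,105),0.))
go([*sc(.010,-.135),.2],YAW+np.pi/2)
E
```

```text
stand base [ 0.34122402 -0.81228583  0.        ]
t 1.2 tcp [ 0.2245 -0.61    0.2396] shift [ 434.4 -164.4   39.6] turn [-0.     0.    -0.984] F [-0.5 -0.1 -0.5] w 0.092
```

```bash
python3 -m inch '[[[434,-164,40,0,0,-0.984,172],[434,-164,40,0,0,-0.984,172],[434,-164,40,0,0,-0.984,172],[434,-164,40,0,0,-0.984,172],[434,-164,40,0,0,-0.984,172]]]'
python3 -c "
from h import *
go([*sc(.010,-.135),.2],YAW+np.pi/2)"
```

```text
time_s: 1.7
tcp_pos: [0.4141, -0.4455, 0.2183]
tcp_rot: [0.85, 0.526, 0.0, 0.0]
wrist_force: [1.5, -0.4, 0.0]
gripper_width: 0.054
grasp_force: 0.0
t 1.7 tcp [ 0.4141 -0.4455  0.2183] shift [197.2  82.   18.3] turn [ 0.001  0.    -0.228] F [ 1.5 -0.4  0. ] w 0.054
```

```bash
python3 -m inch '[[[195,80,18,0,0,-0.228,172],[195,80,18,0,0,-0.228,172],[195,80,18,0,0,-0.228,172],[195,80,18,0,0,-0.228,172],[195,80,18,0,0,-0.228,172]]]'
python3 -m inch '[[[0,0,0,0,0,0,172],[0,0,0,0,0,0,172]]]'
python3 - <<'E'
from h import *
go([*sc(.010,-.135),.15],YAW+np.pi/2)
for c in ("wrist","top"):
    im=arm.get_image(c)
    if c=="wrist": cv2.imwrite("pics/w1.png",im["color"]); print([px(im,[*sc(x,y),.06]).round() for x,y in((0,-.07),(.09,0),(-.09,0),(.01,-.072))])
    for d in arm.search_frame("weight",c):
        p=np.array(d["point"]); print(c,p.round(3),round(d["score"],2),"scale:",((p[:2]-CEN)@EX).round(4),((p[:2]-CEN)@EY).round(4),px(im,p).round())
E
```

```text
time_s: 2.2
tcp_pos: [0.5767, -0.3021, 0.1998]
tcp_rot: [0.784, 0.621, 0.002, -0.001]
wrist_force: [0.0, 0.8, 0.1]
gripper_width: 0.0304
grasp_force: 0.0
time_s: 2.4
tcp_pos: [0.5711, -0.3104, 0.1999]
tcp_rot: [0.787, 0.617, -0.001, 0.0]
wrist_force: [0.0, -0.5, 1.6]
gripper_width: 0.03
grasp_force: 0.0
t 2.4 tcp [ 0.5711 -0.3104  0.1999] shift [ 5.7  3.1 49.9] turn [-0.001  0.001 -0.007] F [ 0.  -0.5  1.6] w 0.03
[array([269., 138.]), array([371.,  54.]), array([164.,  55.]), array([280., 140.])]
wrist [ 0.592 -0.25   0.095] 0.76 scale: 0.0128 -0.0766 [283. 146.]
wrist [ 0.424 -0.161  0.036] 0.7 scale: -0.1707 -0.0295 [94. 96.]
wrist [ 0.376 -0.244  0.047] 0.67 scale: -0.1982 -0.1218 [ 75. 192.]
top [ 0.361 -0.24   0.047] 0.72 scale: -0.2142 -0.1211 [354. 274.]
top [ 0.59  -0.247  0.095] 0.62 scale: 0.0103 -0.0747 [355. 197.]
top [ 0.409 -0.152  0.035] 0.49 scale: -0.1872 -0.0244 [325. 259.]
```

View pics/w1.png

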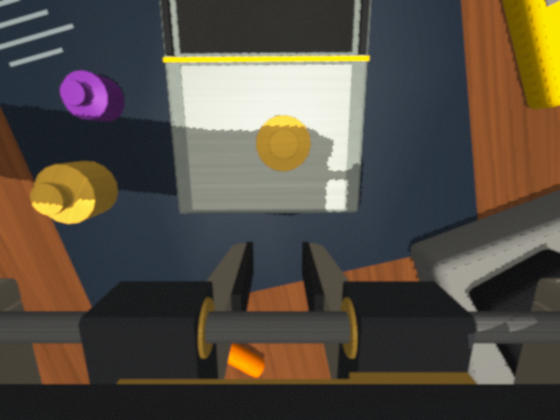

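```bash
python3 -m inch '[[[3,4,50,0,0,-0.007,172],[3,4,80,0,0,-0.007,172],[3,4,110,0,0,-0.007,172],[3,4,110,0,0,-0.007,172],[3,4,110,0,0,-0.007,172]]]'
python3 -c "
from h import *
go([*sc(.010,-.135),.09],YAW+np.pi/2)"
```

```text
time_s: 3.1
tcp_pos: [0.576, -0.308, 0.0899]
tcp_rot: [0.785, 0.619, -0.0, -0.0]
wrist_force: [-0.5, -0.5, 0.1]
gripper_width: 0.0295
grasp_force: 0.0
t 3.1 tcp [ 0.576  -0.308   0.0899] shift [ 2.1 -1.1 -0.1] turn [-0.001  0.    -0.001] F [-0.5 -0.5  0.1] w 0.0295
```

```bash
python3 -m inch '[[[10,0,0,0,0,0,172],[18,0,0,0,0,0,172],[24,0,0,0,0,0,172],[30,0,0,0,0,0,172],[36,0,0,0,0,0,172]]]'
python3 -m inch '[[[7,0,0,0,0,0,172],[14,0,0,0,0,0,172],[22,0,0,0,0,0,172],[30,0,0,0,0,0,172],[38,0,0,0,0,0,172]]]'
python3 - <<'E'
from h import *
go([*sc(.010,.028),.09],YAW+np.pi/2)
im=arm.get_image("wrist");cv2.imwrite("pics/w2.png",im["color"])
for d in arm.search_frame("weight","wrist"):
    p=np.array(d["point"]); print(p.round(3),round(d["score"],2),"scale:",((p[:2]-CEN)@EX).round(4),((p[:2]-CEN)@EY).round(4),px(im,p).round())
E
```

```text
time_s: 3.6
tcp_pos: [0.5854, -0.2718, 0.0905]
tcp_rot: [0.784, 0.62, -0.0, 0.001]
wrist_force: [1.1, -3.9, 1.1]
gripper_width: 0.0298
grasp_force: 1.5
time_s: 4.1
tcp_pos: [0.594, -0.2348, 0.0903]
tcp_rot: [0.785, 0.62, -0.0, 0.0]
wrist_force: [-0.7, -4.0, 2.5]
gripper_width: 0.03
grasp_force: 2.1
t 4.1 tcp [ 0.594  -0.2348  0.0903] shift [89.7 -1.6  0.3] turn [0.    0.001 0.001] F [-0.7 -4.   2.5] w 0.03
[ 0.394 -0.232  0.018] 0.87 scale: -0.184 -0.1056 [ 34. 284.]
[ 0.432 -0.16   0.032] 0.86 scale: -0.163 -0.0268 [ 24. 190.]
[ 0.603 -0.204  0.098] 0.81 scale: 0.0132 -0.0298 [279. 220.]
```

View pics/w2.png

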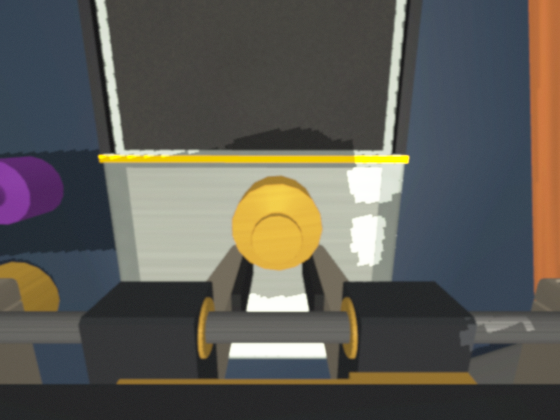

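The weight sits snugly between the fingertips at (277,225), upright, with the yellow line at row 158. I'll go on, slower over the seam.

```bash
python3 -m inch '[[[6,0,0,0,0,0,172],[12,0,0,0,0,0,172],[18,-1,0,0,0,0,172],[24,-1,0,0,0,0,172],[30,-1,0,0,0,0,172]]]'
python3 -m inch '[[[6,0,0,0,0,0,172],[12,0,0,0,0,0,172],[18,0,0,0,0,0,172],[24,0,0,0,0,0,172],[30,0,0,0,0,0,172]]]'
python3 -m inch '[[[6,0,0,0,0,0,172],[12,0,0,0,0,0,172],[18,0,0,0,0,0,172],[22,0,0,0,0,0,172],[25,0,0,0,0,0,172]]]'
python3 - <<'E'
from h import *
go([*sc(.010,.028),.09],YAW+np.pi/2)
im=arm.get_image("wrist");cv2.imwrite("pics/w3.png",im["color"])
for d in arm.search_frame("weight","wrist"):
    p=np.array(d["point"]); print(p.round(3),round(d["score"],2),"scale:",((p[:2]-CEN)@EX).round(4),((p[:2]-CEN)@EY).round(4),px(im,p).round())
E
```

```text
time_s: 4.7
tcp_pos: [0.5997, -0.2051, 0.09]
tcp_rot: [0.785, 0.62, -0.0, -0.0]
wrist_force: [-0.7, -4.3, 0.9]
gripper_width: 0.0302
grasp_force: 2.0
time_s: 5.2
tcp_pos: [0.6068, -0.1758, 0.0901]
tcp_rot: [0.785, 0.62, -0.0, -0.0]
wrist_force: [-1.2, -3.3, 1.4]
gripper_width: 0.0298
grasp_force: 2.0
time_s: 5.7
tcp_pos: [0.6125, -0.1515, 0.09]
tcp_rot: [0.784, 0.62, -0.0, -0.0]
wrist_force: [-0.8, -3.8, 1.9]
gripper_width: 0.0297
grasp_force: 2.0
t 5.7 tcp [ 0.6125 -0.1515  0.09  ] shift [ 4.5 -0.4  0. ] turn [-0.    -0.     0.001] F [-0.8 -3.8  1.9] w 0.0297
[ 0.432 -0.149  0.029] 0.76 scale: -0.1659 -0.0161 [ 46. 286.]
[ 0.619 -0.122  0.101] 0.73 scale: 0.0098 0.0541 [275. 225.]
[ 0.391 -0.231  0.014] 0.61 scale: -0.1864 -0.1055 [ 56. 369.]
```

View pics/w3.png

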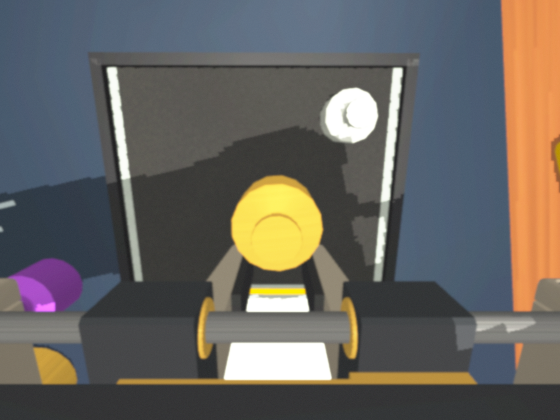

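The weight stands wholly on the rubber at about 51 mm past the line, upright, and the small weight is untouched at (350,115). I'll nudge it a few mm more, back off and lift.

```bash
python3 -m inch '[[[4,0,0,0,0,0,172],[8,0,0,0,0,0,172],[8,0,0,0,0,0,172],[0,0,0,0,0,0,172],[-15,0,0,0,0,0,172]]]'
python3 -m inch '[[[-25,0,0,0,0,0,172],[-25,0,-50,0,0,0,255],[-25,0,-100,0,0,0,255],[-25,0,-130,0,0,0,255],[-25,0,-130,0,0,0,255]]]'
python3 - <<'E'
from h import *
im=arm.get_image("top"); cv2.imwrite("pics/top2.png",im["color"])
c=im["color"]; hsv=cv2.cvtColor(c,cv2.COLOR_BGR2HSV)
for t in ("tare_key_top","cal_key","terminal","weight","small_weight"):
    for cam in("top","side"):
        if cam=="side" and t=="tare_key_top": arm.get_image("side")
        print(cam,t,[(np.round(d["point"],3).tolist(),round(d["score"],2)) for d in arm.search_frame(t,cam)])
B=np.array([(190,205),(302,181),(324,280),(214,304)])/2.1+100   # top face corners in first crop
q=[ray(im,b,.055).round(3) for b in B]; print(q)
for lo,hi,n in((45,80,"g"),):
    m=cv2.inRange(hsv,(lo,90,60),(hi,255,255)); m[:,:195]=0;m[:,240:]=0;m[:210]=0;m[:]=m
    v,u=np.nonzero(m); print(n,len(u),"frame centre@.055",ray(im,((u.min()+u.max())/2,(v.min()+v.max())/2),.055))
go([.52,.194,.2],YAW+np.pi/2)
a=c[190:260,180:260]; cv2.imwrite("pics/t2.png",cv2.resize(a,None,fx=6,fy=6,interpolation=2))
E
```

```text
time_s: 6.3
tcp_pos: [0.6093, -0.1648, 0.0899]
tcp_rot: [0.784, 0.621, 0.001, -0.001]
wrist_force: [0.2, 0.2, -0.3]
gripper_width: 0.0299
grasp_force: 0.0
time_s: 6.8
tcp_pos: [0.6057, -0.1925, 0.2255]
tcp_rot: [0.785, 0.62, 0.003, 0.004]
wrist_force: [-0.2, -0.1, 0.0]
gripper_width: 0.0008
grasp_force: 0.0
top tare_key_top []
side tare_key_top []
top cal_key [([0.53, 0.124, 0.035], 0.54), ([0.584, -0.119, 0.063], 0.26)]
side cal_key []
top terminal [([0.543, 0.166, 0.054], 0.63)]
side terminal [([0.548, 0.192, 0.056], 0.56)]
top weight [([0.618, -0.117, 0.092], 0.65), ([0.412, -0.153, 0.035], 0.51), ([0.582, -0.119, 0.061], 0.46)]
side weight [([0.366, -0.222, 0.046], 0.71), ([0.623, -0.101, 0.097], 0.58)]
top small_weight [([0.664, -0.076, 0.082], 0.45)]
side small_weight [([0.666, -0.074, 0.086], 0.65)]
[array([0.61 , 0.262, 0.055]), array([0.643, 0.094, 0.055]), array([0.493, 0.063, 0.055]), array([0.461, 0.225, 0.055])]
g 147 frame centre@.055 [0.52831233 0.19711054 0.055     ]
t 7.4 tcp [ 0.6032 -0.1908  0.2196] shift [ 355.2 -169.8   19.8] turn [-0.001 -0.     0.001] F [-0.6  0.9 -0.6] w 0.0002
```

View pics/t2.png

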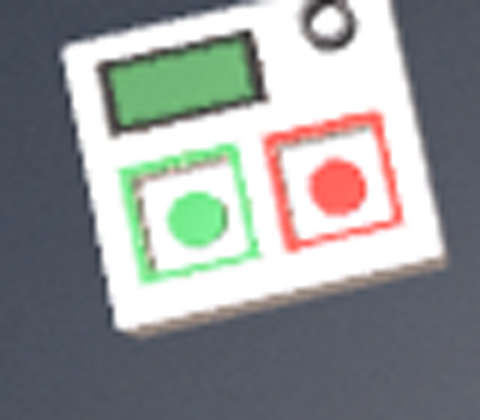

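The crop shows the green frame centred at (190,213) and the key at (197,219); terminal yaw is about 0.21, and the geometry gives the well at (0.52,0.193), matching the network. Moving above it.

```bash
python3 -m inch '[[[355,-170,20,0,0,-0.444,255],[355,-170,20,0,0,-0.444,255],[355,-170,20,0,0,-0.444,255],[355,-170,20,0,0,-0.444,255],[355,-170,20,0,0,-0.444,255]]]'
python3 -c "
from h import *
go([.52,.193,.18],1.78)"
```

```text
time_s: 7.9
tcp_pos: [0.5498, 0.0547, 0.2075]
tcp_rot: [0.629, 0.778, 0.0, 0.0]
wrist_force: [0.9, 0.2, -0.1]
gripper_width: 0.0003
grasp_force: 0.0
t 7.9 tcp [0.5498 0.0547 0.2075] shift [141.5  -0.2  27.5] turn [0.001 0.    0.001] F [ 0.9  0.2 -0.1] w 0.0003
```

```bash
python3 -m inch '[[[40,0,15,0,0,0,255],[70,0,27,0,0,0,255],[70,0,27,0,0,0,255],[70,0,27,0,0,0,255]]]'
python3 - <<'E'
from h import *
go([.52,.193,.12],1.78)
im=arm.get_image("wrist");cv2.imwrite("pics/w4.png",im["color"])
for t in("tare_key_top","cal_key"): print(t,[(np.round(d["point"],4).tolist(),round(d["score"],2),px(im,d["point"]).round()) for d in arm.search_frame(t,"wrist")])
print(px(im,[.52,.193,.035]))
hsv=cv2.cvtColor(im["color"],cv2.COLOR_BGR2HSV); m=cv2.inRange(hsv,(45,90,60),(85,255,255))
n,l,s,c=cv2.connectedComponentsWithStats(m)
for i in range(1,n):
    if s[i,4]>150: print(s[i],c[i].round(),"@.035",ray(im,c[i],.035).round(4),"@.055",ray(im,c[i],.055).round(4))
E
```

```text
time_s: 8.3
tcp_pos: [0.5356, 0.1219, 0.1803]
tcp_rot: [0.628, 0.778, -0.0, -0.0]
wrist_force: [0.5, -0.3, 0.5]
gripper_width: 0.0008
grasp_force: 0.0
t 8.3 tcp [0.5356 0.1219 0.1803] shift [72.8 -0.2 60.2] turn [-0.001  0.     0.003] F [ 0.5 -0.3  0.5] w 0.0008
tare_key_top [([0.5177, 0.1951, 0.033], 0.92, array([275., 133.]))]
cal_key [([0.5371, 0.1195, 0.0336], 0.96, array([278., 212.])), ([0.5668, -0.0279, 0.0592], 0.73, array([276., 356.]))]
[276.92970781 135.30205899]
[ 240   95   73   75 1584] [276. 130.] @.035 [0.5179 0.1977 0.035 ] @.055 [0.5181 0.1972 0.055 ]
[ 332  103   42   84 2907] [352. 145.] @.035 [0.5921 0.1999 0.035 ] @.055 [0.5872 0.1992 0.055 ]
[261 118  31  32 793] [276. 133.] @.035 [0.5187 0.1945 0.035 ] @.055 [0.5189 0.1942 0.055 ]
```

View pics/w4.png

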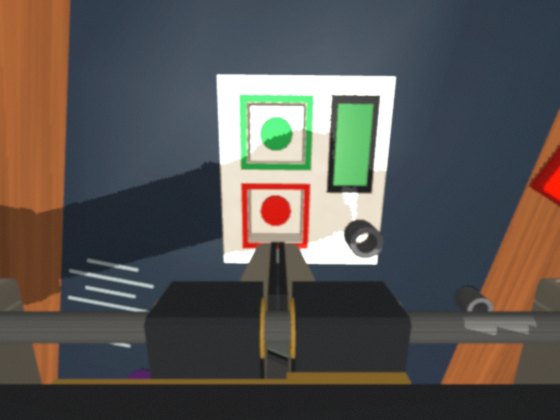

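Green key at (276,133) in the wrist picture gives (0.519,0.1945) at z 0.035, and the tool is aligned with the wells.

```bash
python3 -m inch '[[[40,-1,0,0,0,0,255],[74,-1,0,0,0,0,255],[74,-1,30,0,0,0,255],[74,-1,70,0,0,0,255],[74,-1,90,0,0,0,255]]]'
python3 -m inch '[[[0,0,0,0,0,0,255],[0,0,0,0,0,0,255]]]'
python3 -c "
from h import *
go([.5187,.1945,.06],1.78)"
```

```text
time_s: 8.95
tcp_pos: [0.5188, 0.1916, 0.0882]
tcp_rot: [0.63, 0.777, -0.001, -0.0]
wrist_force: [-0.5, -0.1, 0.8]
gripper_width: 0.0003
grasp_force: 0.0
time_s: 9.15
tcp_pos: [0.5201, 0.193, 0.0909]
tcp_rot: [0.629, 0.777, 0.0, 0.0]
wrist_force: [0.4, -0.5, -0.1]
gripper_width: 0.0002
grasp_force: 0.0
t 9.15 tcp [0.5201 0.193  0.0909] shift [ 1.8 -1.  30.9] turn [0.001 0.    0.   ] F [ 0.4 -0.5 -0.1] w 0.0002
```

```bash
python3 -m inch '[[[1,-1,15,0,0,0,255],[1,-1,25,0,0,0,255],[1,-1,31,0,0,0,255],[1,-1,34,0,0,0,255],[1,-1,34,0,0,0,255]]]'
python3 -m inch '[[[0,0,1,0,0,0,255],[0,0,2,0,0,0,255],[0,0,3,0,0,0,255],[0,0,3,0,0,0,255]]]'
```

```text
time_s: 9.65
tcp_pos: [0.5179, 0.1941, 0.0562]
tcp_rot: [0.629, 0.778, -0.001, 0.0]
wrist_force: [-0.6, -1.5, 3.8]
gripper_width: 0.0007
grasp_force: 1.5
time_s: 10.05
tcp_pos: [0.518, 0.1941, 0.0543]
tcp_rot: [0.629, 0.778, -0.0, 0.0]
wrist_force: [-3.3, -3.3, 10.4]
gripper_width: 0.0005
grasp_force: 5.2
```

```bash
python3 -m inch '[[[0,0,1,0,0,0,255],[0,0,2,0,0,0,255],[0,0,2,0,0,0,255],[0,0,2,0,0,0,255]]]'
```

```text
time_s: 10.45
tcp_pos: [0.518, 0.1942, 0.0539]
tcp_rot: [0.629, 0.778, -0.001, 0.001]
wrist_force: [-7.4, -5.3, 25.3]
gripper_width: 0.0003
grasp_force: 12.5
```

The key is hard against its stop: the force rises to 25 N while the height stays at 6 mm below rest. Releasing, lifting clear and checking.

```bash
python3 -m inch '[[[0,0,-5,0,0,0,255],[0,0,-15,0,0,0,255],[0,0,-40,0,0,0,255],[0,0,-80,0,0,0,255],[0,0,-110,0,0,0,255]]]'
python3 -m inch '[[[-70,0,-20,0,0,0,255],[-70,0,-20,0,0,0,255],[-70,0,-20,0,0,0,255],[-70,0,-20,0,0,0,255],[-70,0,-20,0,0,0,255]]]'
python3 - <<'E'
from h import *
s=arm.read_state(); print(s["time_s"],s["tcp_pos"],s["wrist_force"])
w=arm.get_image("wrist")["color"]; t=arm.get_image("top")["color"][160:260,190:370]
cv2.imwrite("pics/end.png",np.hstack([w[:300,160:460],cv2.resize(t,(500,300),interpolation=2)]))
E
```

```text
time_s: 10.95
tcp_pos: [0.5184, 0.1953, 0.1635]
tcp_rot: [0.628, 0.778, 0.001, 0.0]
wrist_force: [1.4, -0.3, -0.6]
gripper_width: 0.0003
grasp_force: 0.0
time_s: 11.45
tcp_pos: [0.5321, 0.1275, 0.1812]
tcp_rot: [0.628, 0.778, 0.0, -0.001]
wrist_force: [0.6, 0.7, -0.5]
gripper_width: 0.0005
grasp_force: 0.0
11.45 [0.53214485 0.12750772 0.18115874] [ 0.58761736  0.66040507 -0.46500684]
```

View pics/end.png

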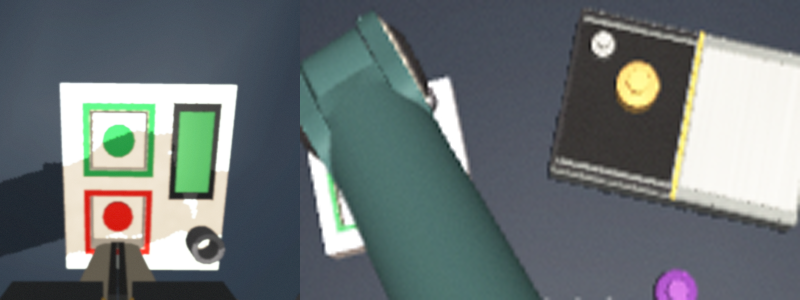

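The green key is back up at (118,140). The weight stands upright on the rest at (637,85), clear of the yellow line, and the small weight is in its corner.

```bash
python3 -c "
from plant import arm
print(arm.close_job())"
```

```text
the job is handed in; nothing more can be done
None
```

I handed the job in at about 11.5 s: the brass weight was pushed onto the rubber rest and stands upright, clear of the pan, and the green key was then pressed to its stop and came back up; the red key was not touched.

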